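# Load two stiffener ribs into the guide slots of a tacking jig

## Robot

A 6-joint arm with a two-finger parallel gripper is mounted at the origin on a cart in front of the work surface, level with it; the furniture and walls round the work are solid. World frame = base frame: x ahead of the robot, y to its left, z up, the work surface at z = 0. Lengths are in mm, angles in rad, forces in N, time in s.
With the tool pointing down it reaches from about 300 to 775 mm from the base axis. Payload 14.6 kg.
Tool frame: the origin (TCP) lies midway between the tips of the shut fingers; the grasp point (between the pads) lies behind it (manip.grip_depth is the z of the grasp point in the tool frame, in mm); z points along the fingers, y is the line along which they close (so a half turn about z gives the same grasp; the last joint's range is limited). The gripper opens to 94 mm and grips with 3 to 60 N. Pads are 16 mm wide; open, the fingers measure 119 mm over their backs; the gripper's body (75 mm by 177 mm) begins 78 mm behind the grasp point.
Start: joints at [-1.3, 0.3, 1.521, -0, 1.321, -0.067], TCP at [182.269, -518.91, 205.446] pointing down, gripper open.
Joint ranges: [-3.03, 3.03], [-0.79, 2.21], [0.23, 2.52], [-1.04, 4.18], [0, 3.07], [-2.55, 2.55]. Speed limits (rad/s): [2.22, 2.22, 2.57, 3.14, 3.14, 3.14].

## Interface

Orientations are given as [roll, pitch, yaw] about the fixed x, y, z axes, in that order (R = Rz(yaw) Ry(pitch) Rx(roll)).
In Python, from cell import manip, cams, ticket gives the robot as it stands (manip), with the cameras (cams) and the job (ticket).
- The arm moves only by the tool advance, called after "Request:" as name(argument=value, ...) on one line, values as JSON. Schema: {"type":"object","properties":{"ticks":{"type":"object","properties":{"dx":{"type":"array","items":{"type":"number"},"minItems":1,"maxItems":5},"dy":{"type":"array","items":{"type":"number"},"minItems":1,"maxItems":5},"dz":{"type":"array","items":{"type":"number"},"minItems":1,"maxItems":5},"rx":{"type":"array","items":{"type":"number"},"minItems":1,"maxItems":5},"ry":{"type":"array","items":{"type":"number"},"minItems":1,"maxItems":5},"rz":{"type":"array","items":{"type":"number"},"minItems":1,"maxItems":5}},"additionalProperties":false,"required":["dx","dy","dz","rx","ry","rz"]},"finger_gap":{"type":"number"},"force":{"type":"number"},"only":{"type":"string"},"quiet":{"type":"boolean"},"lines":{"type":"string"}},"required":["ticks"],"additionalProperties":false}. ticks is an object with one list for each field, all of the same length, 1 to 5, a row being the entries at one place: dx, dy, dz (the shift in normalised numbers (1 is 1000 mm)), rx, ry, rz (a rotation vector in fractions of the full range, 1 being pi rad); each row is the pose to reach, as a shift and turn from the pose commanded when the call began, along the tool's axes at that moment; what a row does not reach only later rows make up. A row lasts 1/10 s, in which the tool goes at most 50 mm and 0.15 rad, less where a joint would pass 70% of its speed; a pose out of reach is approached as far as the arm can. finger_gap is the finger opening in mm, set as the call begins (left out keeps the last). The fingers move at their own pace and stop on an object; force is the grip in N (left out, the last holds). Time passes only in rows, so rows that do not move let the fingers close. The tool returns the time, the measured TCP pose, the force, the opening and the grip force at its end. only (a regular expression) keeps the lines of the reply that match it, lines (a string "A,B") keeps lines A to B, and quiet returns only ok. No shift or turn number may pass 1 either way. Input that does not fit is refused with a message, and nothing moves.
- manip.read_state(): the state, without advancing time (a new reading comes with each control period).
- cams.camera(name): name is "scene" or "top" or "wrist"; returns (picture, depth): 384x512x3 uint8, red, green, blue; 384x512 float32, mm along the optical axis (not along the pixel's ray), 0 where there is no reading.
- cams.camera_info(name): a dict with "K" (3x3 intrinsics, pixels), "rvec" (rotation vector, rad) and "tvec" (3), from world to camera coordinates, as OpenCV has them; the wrist camera has in their place "mount" (4x4, takes a point from camera to tool coordinates, whose origin is the TCP and whose axes are the flange's). Camera axes: x right, y down, z forward; pixel columns grow to the right and rows downward; lengths in mm; the calibration is good to about 2 mm. The wrist camera is an equidistant fisheye: a pixel r from the principal point sees the ray r / f radians off the axis. A picture is of the moment at which its call begins: read the wrist's pose just before it. camera_info takes no time and is no camera call.
- ticket.sign_off(): hands the job in; it is judged then, once.
The state is a dict: "clock": time; "joints": joint angles; "qd": joint speeds; "effort": joint torques, N m; "eef_pos": TCP position; "eef_rot": TCP orientation; "wrist_force": force on the tool from outside, world axes, zero at the start; "moment": the same for the moment, N m; "finger_gap": finger opening in mm; "finger_force": force on a finger pad.
Only numpy, scipy, OpenCV 4.12 (cv2) and the standard library are available. Lean on these libraries where they do the work, as an engineer would, in place of code of your own. Each camera call takes 0.05 s, during which the arm holds its last target. There are 200 camera calls.

## Task

Finish loading the rib jig for tacking: take the two loose steel ribs out of the parts tray and stand each one in the guide slot made for its thickness, fully down on the flat bar at the bottom. The locked guide blocks are not exactly on their marks, so feel gently for each slot and never ram or drop a rib onto the jig; leave the thick rib that is already loaded where it stands.

Things in the scene. Friction and masses are not known exactly. Their poses are not given: they have to be found in the camera images.
- jig: Fixed tacking jig: dark steel bed 150 (x) by 226 (y) by 12 mm, with a flat bar along y (66 mm wide, top 20 mm above the table) between two rails, and across the rails a row of three guide blocks, each with one slot right through from its top. The slots narrow along the row from -y to +y: 17.6, 13.6, 9.6 mm. Origin: middle of the bed's underside, on the table; z up.
- guide_tops (a point): Point over the jig's middle, level with the flat tops of the guide blocks, 48 mm above the table. Blocks: 20 mm high, 101 mm long (x), about 70 mm apart (y); 14 mm of flat top on each side of the slot, square slot edges. Clamp screw heads stand 11 mm proud 39 mm from each slot's centre towards -x. A block slips only at over 60 N. A rib that meets the steel at 15 mm/s knocks with about 25 N.
- mark_thin (a point): Point on top of the flat bar, 20 mm above the table, at the jig's +y scribed mark; axes as the jig's. Slot for the 8 mm rib: 9.6 mm wide (y), 57 mm long (x), centred here in x, parallel to the jig's x; in y its centre lies up to 6.5 mm to either side of this point. That offset is not measured: find it by feel. A rib set down beside the slot stands on the block, 28 mm above the bar.
- mark_mid (a point): Point on top of the flat bar, 20 mm above the table, at the jig's middle scribed mark; axes as the jig's. Slot for the 12 mm rib: 13.6 mm wide (y), 57 mm long (x), centred here in x, parallel to the jig's x; in y its centre lies up to 6.5 mm to either side of this point. That offset is not measured: find it by feel. A rib set down beside the slot stands on the block, 28 mm above the bar.
- mark_thick (a point): Point on top of the flat bar, 20 mm above the table, at the jig's -y scribed mark; axes as the jig's. Slot for the 16 mm rib: 17.6 mm wide (y), 57 mm long (x), centred here in x and y; the 16 mm rib already stands in it.
- tray: Fixed grey sheet-steel parts tray, 80 mm (x) by 125 mm (y), 34 mm high, 3 mm walls and floor, divided into two cells side by side along y (centres 61 mm apart). The two loose ribs stand in them, one in each, lengthwise along x within 6 degrees. Origin: middle of its underside, on the table.
- rib_thin: Plain steel plate standing on edge: 52 mm long (its x), 8 mm thick (its y), 90 mm tall (its z), about 0.27 kg; top corners clipped 14 mm, a 14 mm bolt hole 68 mm above the lower edge. Origin: middle of the lower edge. Half a turn about z changes nothing. It stands upright in one cell of the tray, its lower edge 3 mm above the table.
- rib_mid: Plain steel plate standing on edge: 52 mm long (its x), 12 mm thick (its y), 90 mm tall (its z), about 0.41 kg; top corners clipped 14 mm, a 14 mm bolt hole 68 mm above the lower edge. Origin: middle of the lower edge. Half a turn about z changes nothing. It stands upright in the other cell of the tray, its lower edge 3 mm above the table.
- rib_thick: Plain steel plate standing on edge: 52 mm long (its x), 16 mm thick (its y), 90 mm tall (its z), about 0.55 kg; top corners clipped 14 mm, a 14 mm bolt hole 68 mm above the lower edge. Origin: middle of the lower edge. Half a turn about z changes nothing. It already stands home in the widest slot of the jig and stays there.

How it is judged (in metres and radians):
At the end, for the whole second after the job is handed in: Each of the three ribs stands at rest in the slot for its thickness: upright and along the jig's x (within 4 degrees), lower edge no more than 2 mm above the flat bar, origin within 6 mm of its mark in x and 8.5 mm in y (the block's offset included) (x of rib_thin in the frame of mark_thin between -0.006 and 0.006 m and y of rib_thin in the frame of mark_thin between -0.0085 and 0.0085 m and z of rib_thin in the frame of mark_thin between -0.003 and 0.002 m and angle between each of rib_thin, rib_mid, rib_thick's own z axis and vertical below 0.07 rad and angle between the x axis of each of rib_thin, rib_mid, rib_thick and the x axis of jig, either way round below 0.08 rad and linear speed of each of rib_thin, rib_mid, rib_thick below 0.02 m/s and x of rib_mid in the frame of mark_mid between -0.006 and 0.006 m and y of rib_mid in the frame of mark_mid between -0.0085 and 0.0085 m and z of rib_mid in the frame of mark_mid between -0.003 and 0.002 m and x of rib_thick in the frame of mark_thick between -0.006 and 0.006 m and y of rib_thick in the frame of mark_thick between -0.0085 and 0.0085 m and z of rib_thick in the frame of mark_thick between -0.003 and 0.002 m); the robot touches nothing.
It fails at once if a loose rib is pressed, rammed or dropped on the jig with more than 50 N (8 mm rib) (contact force between rib_thin and jig above 50 N).
It fails at once if a loose rib is pressed, rammed or dropped on the jig with more than 50 N (12 mm rib) (contact force between rib_mid and jig above 50 N).
It fails at once if the thick rib already loaded is shifted by more than 6 mm (distance of rib_thick from where it was at the start of the episode above 0.006 m).
It also fails if it takes over 70 s, if anything falls off the work surface, if the arm or the gripper's body presses on something with over 40 N, if the wrist force passes 120 N, or if a joint passes its speed limit or range.

## Working session

There is one attempt and no reset: what is moved stays moved. The work goes in short steps, Python scripts to look and compute and a tool call to move; the robot and the scene stay as the last step left them, time stands still between calls to the robot, and variables do not carry over. Pictures are saved under pics/ and viewed, at most 11 in all, crops included, and the job is handed in when it is done.

```bash
ls; mkdir -p pics
```

Run:
```python
from cell import manip, cams, ticket
import cv2
s=manip.read_state();print(s)
print(manip.grip_depth)
for n in("scene","top","wrist"):
    print(n,cams.camera_info(n))
for n in("scene","top"):
    p,d=cams.camera(n);cv2.imwrite(f"pics/{n}0.png",p[:,:,::-1]);import numpy as np;np.save(f"pics/{n}0.npy",d)
```

```text
cell.py
pics
{'clock': 0.0, 'joints': array([-1.29956330e+00,  3.00472261e-01,  1.52155219e+00,  5.68559477e-05,
        1.32071006e+00, -6.66056307e-02]), 'qd': array([ 0.00113182, -0.00159918, -0.00039736, -0.00152079,  0.00183794,
       -0.00101822]), 'effort': array([ 6.62401508e-04, -5.31803763e+01, -3.52739775e+01,  7.08385091e-02,
        2.43275869e-02, -9.21829610e-05]), 'eef_pos': array([ 182.23731939, -518.6632641 ,  204.89791782]), 'eef_rot': array([-3.14045699e+00, -1.30947103e-04,  3.37824478e-01]), 'wrist_force': array([-0.13120855, -0.83792345,  0.10364567]), 'moment': array([-0.02330391,  0.04087264, -0.03116446]), 'finger_force': 0.0, 'finger_gap': 93.71857514988358}
-18.8
scene {'K': array([[445.14157207,   0.        , 256.64284715],
       [  0.        , 445.14157207, 188.7897507 ],
       [  0.        ,   0.        ,   1.        ]]), 'rvec': array([ 1.16812095, -2.24846174,  1.08097868]), 'tvec': array([374.17187129, 276.74232306, 704.29464366])}
top {'K': array([[353.31042215,   0.        , 253.37591806],
       [  0.        , 353.31042215, 193.55256362],
       [  0.        ,   0.        ,   1.        ]]), 'rvec': array([ 2.21222764, -2.15848581,  0.08413379]), 'tvec': array([ 63.13134999, 536.0206561 , 882.79178006])}
wrist {'K': array([[297.31863964,   0.        , 254.58914265],
       [  0.        , 297.31863964, 192.78205958],
       [  0.        ,   0.        ,   1.        ]]), 'mount': array([[ 8.84509098e-04, -9.67636521e-01, -2.52346550e-01,
         7.28705883e+01],
       [ 9.99999468e-01,  7.22127347e-04,  7.36098172e-04,
         6.73891778e-01],
       [-5.30049130e-04, -2.52347067e-01,  9.67636645e-01,
        -1.80499845e+02],
       [ 0.00000000e+00,  0.00000000e+00,  0.00000000e+00,
         1.00000000e+00]])}
```

View pics/scene0.png

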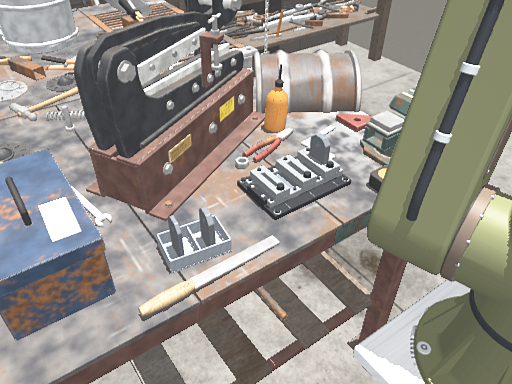

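View pics/top0.png

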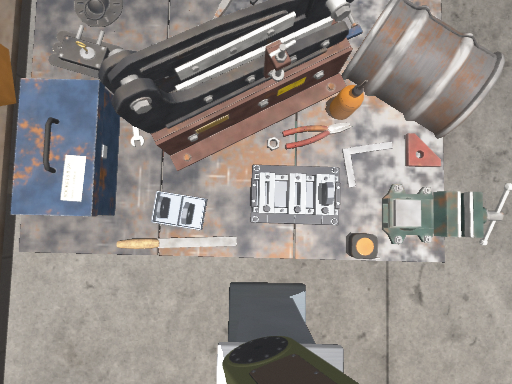

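The scene view shows the tray at about (195,238) and the jig at (295,180). In the top view the tray is at about (180,210) and the jig at (295,195), with the shear behind both. Next I'll take enlarged crops and rough positions.

Create h.py:
```python
import numpy as np,cv2
from cell import manip, cams, ticket
from scipy.spatial.transform import Rotation as R
def ray(n,u,v,T=None):
    i=cams.camera_info(n);K=i["K"]
    x=(u-K[0,2])/K[0,0];y=(v-K[1,2])/K[1,1]
    if n=="wrist":
        r=np.hypot(x,y);k=np.sin(r)/r if r>1e-9 else 1
        c=np.array([x*k,y*k,np.cos(r)]);M=T@i["mount"]
        return M[:3,3],M[:3,:3]@c
    Rm=cv2.Rodrigues(i["rvec"])[0]
    return -Rm.T@i["tvec"],Rm.T@np.array([x,y,1.])
def onz(n,u,v,z,T=None):
    o,d=ray(n,u,v,T);return o+d*(z-o[2])/d[2]
def tri(*rs):
    A=np.zeros((3,3));b=np.zeros(3);P=[]
    for o,d in rs:
        d=d/np.linalg.norm(d);M=np.eye(3)-np.outer(d,d);A+=M;b+=M@o
    p=np.linalg.solve(A,b)
    return p,[np.linalg.norm(np.cross(p-o,d/np.linalg.norm(d))) for o,d in rs]
def tool(s=None):
    s=s or manip.read_state();T=np.eye(4);T[:3,:3]=R.from_euler("xyz",s["eef_rot"]).as_matrix();T[:3,3]=s["eef_pos"];return T
def proj_wrist(P,T):
    i=cams.camera_info("wrist");M=np.linalg.inv(T@i["mount"]);c=M[:3,:3]@P+M[:3,3]
    th=np.arctan2(np.hypot(c[0],c[1]),c[2]);f=i["K"][0,0];a=np.arctan2(c[1],c[0])
    return i["K"][0,2]+f*th*np.cos(a),i["K"][1,2]+f*th*np.sin(a)
```

Run:
```python
from h import *
im=cv2.imread("pics/top0.png")
a=cv2.resize(im[180:240,145:215],None,fx=8,fy=8,interpolation=2);b=cv2.resize(im[155:235,240:350],None,fx=7,fy=7,interpolation=2)
cv2.imwrite("pics/topc.png",np.vstack([np.pad(cv2.resize(a,None,fx=.5,fy=.5),((0,0),(0,770-280),(0,0))),cv2.resize(b,(480,349))[:, :]  if 0 else np.pad(cv2.resize(b,(480,349)),((0,0),(0,290),(0,0)))]))
for n,u,v,z in[("top",152,192,0),("top",207,193,34),("top",202,230,34),("top",180,210,34),("top",250,165,12),("top",340,165,12),("top",340,223,12),("top",251,223,12),("top",295,194,12)]:print(n,u,v,onz(n,u,v,z).round())
d=np.load("pics/top0.npy")
for u,v in[(295,194),(168,205),(191,208),(180,200),(320,193),(230,200)]:
    o,r=ray("top",u,v);print(u,v,(o+r*d[v,u]).round())
```

```text
top 152 192 [533. 341.   0.]
top 207 193 [532. 193.  34.]
top 202 230 [439. 202.  34.]
top 180 210 [487. 259.  34.]
top 250 165 [609.  87.  12.]
top 340 165 [ 615. -147.   12.]
top 340 223 [ 465. -147.   12.]
top 251 223 [459.  81.  12.]
top 295 194 [536. -31.  12.]
295 194 [536. -30.  21.]
168 205 [500. 293.  20.]
191 208 [493. 229.  51.]
180 200 [513. 260.  32.]
320 193 [538. -89.  48.]
230 200 [517. 137.   1.]
```

View pics/topc.png

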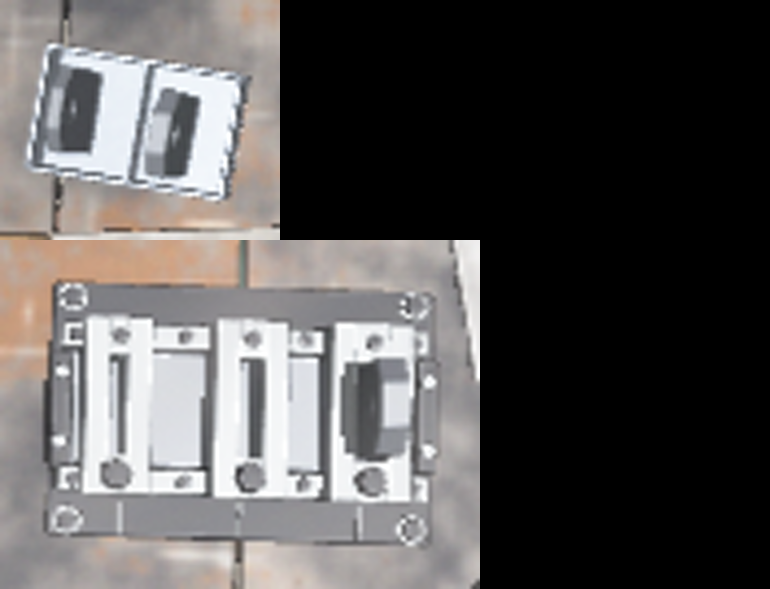

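The top crop shows the thin slot at crop (118,405), the mid slot at (252,405), the thick rib at right, and three scribed lines along the bottom. The left tray rib (about (75,110)) is thicker than the right one (about (175,130)) or similar, so I'll check that with the wrist camera. First I'll go over the jig.

The manual's scale: shifts go in shares of 1000 mm and turns go in shares of pi rad. Converting my numbers, 200 mm / 1000 = 0.2, 120 mm / 1000 = 0.12, 0.312 rad / 3.1416 = 0.0993.

Request:
advance(ticks={"dx": [0.04,0.08,0.12,0.16,0.2],"dy": [-0.028,-0.056,-0.084,-0.112,-0.14],"dz": [0,0,0,0,0],"rx": [0,0,0,0,0],"ry": [0,0,0,0,0],"rz": [0.0191,0.0382,0.0573,0.0796,0.0993]}, finger_gap=40, force=10)

```text
clock: 0.6
eef_pos: [325.2, -318.8, 205.3]
eef_rot: [-3.141, 0.0, 0.023]
wrist_force: [1.3, -1.1, -0.4]
finger_gap: 57.4
finger_force: 0.0
```

Run:
```python
from h import *
T=tool();print((T[:3,:3].T@(np.array([536,-31,190])-T[:3,3])).round(1))
```

```text
[ 217.3 -282.9   15.4]
```

Scaled: -195 mm / 1000 = -0.195, -156 mm / 1000 = -0.156.

Request:
advance(ticks={"dx": [0.03,0.06,0.09,0.12,0.15],"dy": [-0.039,-0.078,-0.117,-0.156,-0.195],"dz": [0,0,0,0.005,0.01],"rx": [0,0,0,0,0],"ry": [0,0,0,0,0],"rz": [0,0,0,0,0]})

```text
clock: 1.1
eef_pos: [470.3, -119.8, 195.3]
eef_rot: [3.141, -0.0, 0.026]
wrist_force: [0.3, -0.7, 0.5]
finger_gap: 40.0
finger_force: 0.0
```

Request:
advance(ticks={"dx": [0.027,0.054,0.067,0.067,0.067],"dy": [-0.035,-0.07,-0.088,-0.088,-0.088],"dz": [0,0,0.005,0.005,0.005],"rx": [0,0,0,0,0],"ry": [0,0,0,0,0],"rz": [0,0,0,0,0]})

```text
clock: 1.6
eef_pos: [533.8, -32.1, 190.1]
eef_rot: [-3.142, 0.001, 0.027]
wrist_force: [0.1, -0.1, -0.7]
finger_gap: 40.3
finger_force: 0.0
```

Run:
```python
from h import *
T=tool();p,d=cams.camera("wrist");np.savez("pics/w1.npz",T=T,p=p,d=d);print(T.round(3))
cv2.imwrite("pics/w1.png",cv2.resize(p[:,:,::-1],(800,600),interpolation=2))
```

```text
[[ 1.00000e+00  2.70000e-02 -1.00000e-03  5.33828e+02]
 [ 2.70000e-02 -1.00000e+00 -0.00000e+00 -3.21210e+01]
 [-1.00000e-03 -0.00000e+00 -1.00000e+00  1.90057e+02]
 [ 0.00000e+00  0.00000e+00  0.00000e+00  1.00000e+00]]
```

View pics/w1.png

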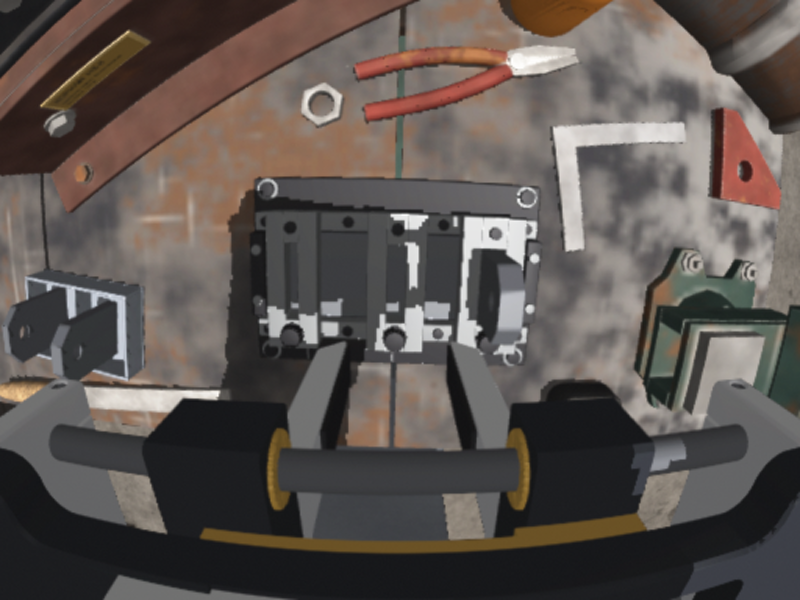

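The wrist view shows the jig at (255–540,180–360) of the enlarged picture: thin slot at about (291,265), mid slot at (398,270), and the thick rib at (500,290). The tray is at left. I'll enlarge the jig.

Run:
```python
from h import *
p=np.load("pics/w1.npz")["p"][:,:,::-1]
c=cv2.resize(p[112:236,155:350],None,fx=4.1,fy=4.1,interpolation=2)
c=(255*(c/255.)**.55).astype(np.uint8)
for k in range(0,195,20):cv2.putText(c,str(155+k),(int((k+.5)*4.1),10),0,.35,(0,255,255));cv2.line(c,(int((k+.5)*4.1),12),(int((k+.5)*4.1),18),(0,255,255))
for k in range(8,124,20):cv2.putText(c,str(112+k),(0,int((k+.5)*4.1)),0,.35,(0,255,255))
cv2.imwrite("pics/w1c.png",c)
```

```text
(no output)
```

View pics/w1c.png

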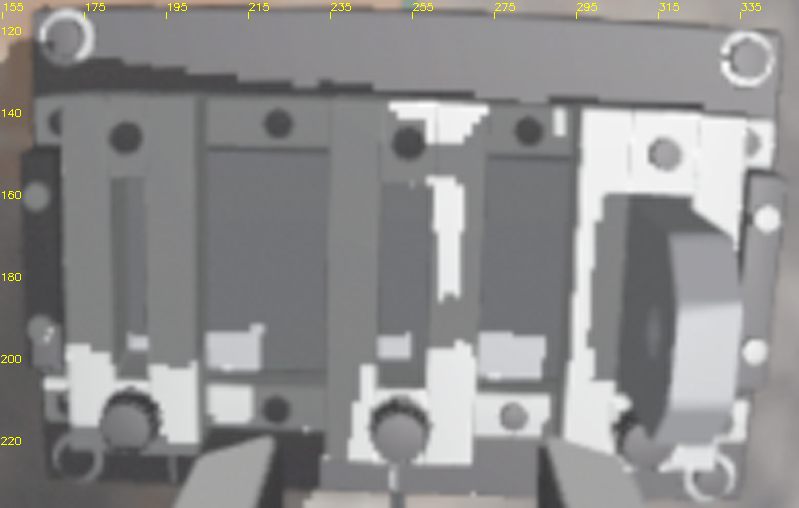

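Add to h.py:
```python
def uv(x,y,s,u0,v0): return (x+.5)/s-.5+u0,(y+.5)/s-.5+v0
```

Run:
```python
from h import *
z=np.load("pics/w1.npz");T=z["T"];d=z["d"]
q=lambda x,y,h:onz("wrist",*uv(x,y,4.1,155,112),h,T)
P=[q(*a,12) for a in[(67,37),(746,59),(708,478),(77,457)]]
for p in P:print(p.round(1))
print("c",np.mean(P,0),[np.linalg.norm(P[i]-P[(i+1)%4]).round(1) for i in range(4)])
ys=(P[0]-P[1])+(P[3]-P[2]);xs=(P[0]-P[3])+(P[1]-P[2]);print("yaw",-np.arctan2(ys[0],ys[1]),np.arctan2(xs[1],xs[0]))
for n,a in dict(thinL=(110,260),thinR=(146,260),thinTop=(128,178),thinscrew=(130,420),midL=(378,260),midR=(429,260),midtop=(403,183),midscrew=(399,428),blkthinL=(62,260),blkthinR=(202,260),markmid=(394,490),markthin=(173,470)).items():
  print(n,q(*a,59 if'screw'in n else 12 if'mark' in n else 48).round(1))
for n,a in dict(thinblock=(85,260),midblock=(350,260),bar=(270,260),bed=(500,80)).items():
  u,v=uv(*a,4.1,155,112);o,r=ray("wrist",u,v,T);M=(T@cams.camera_info("wrist")["mount"])
  dd=d[int(round(v)),int(round(u))];r=r/(r@M[:3,2]);print(n,(o+r*dd).round(1))
```

```text
[601.8  71.3  12. ]
[ 600.7 -131.9   12. ]
[ 467.6 -131.    12. ]
[469.1  72.2  12. ]
c [534.80766069 -29.82436824  12.        ] [np.float64(203.1), np.float64(133.1), np.float64(203.2), np.float64(132.7)]
yaw -0.006528735430151331 -0.0070235885290072944
thinL [541.2  49.6  48. ]
thinR [541.3  39.4  48. ]
thinTop [563.9  44.1  48. ]
thinscrew [498.8  42.8  59. ]
midL [542.8 -24.2  48. ]
midR [543.1 -38.   48. ]
midtop [563.9 -30.4  48. ]
midscrew [498.9 -31.1  59. ]
blkthinL [540.9  63.5  48. ]
blkthinR [541.7  23.7  48. ]
markmid [461.8 -30.   12. ]
markthin [466.1  40.6  12. ]
thinblock [541.2  56.6  48.8]
midblock [542.7 -16.7  48.5]
bar [536.7   8.   21.3]
bed [590.6 -57.8  13.8]
```

Scaled: -242 mm / 1000 = -0.242, -194 mm / 1000 = -0.194, 0.157 rad / 3.1416 = 0.05.

Request:
advance(ticks={"dx": [-0.006,-0.012,-0.018,-0.024,-0.03],"dy": [-0.049,-0.098,-0.146,-0.194,-0.242],"dz": [0,0,0,0,0],"rx": [0,0,0,0,0],"ry": [0,0,0,0,0],"rz": [0.0095,0.0191,0.0286,0.0382,0.05]})

```text
clock: 2.15
eef_pos: [497.5, 209.6, 191.1]
eef_rot: [-3.141, -0.001, -0.134]
wrist_force: [1.2, -0.6, -0.2]
finger_gap: 40.1
finger_force: 0.0
```

Request:
advance(ticks={"dx": [0.002,0.002,0.002,0.002],"dy": [-0.045,-0.049,-0.049,-0.049],"dz": [0,0,0,0],"rx": [0,0,0,0],"ry": [0,0,0,0],"rz": [0,0,0,0]})

```text
clock: 2.55
eef_pos: [506.5, 255.8, 190.6]
eef_rot: [3.141, -0.0, -0.133]
wrist_force: [0.1, -0.2, -0.0]
finger_gap: 40.2
finger_force: 0.0
```

Run:
```python
from h import *
T=tool();p,d=cams.camera("wrist");np.savez("pics/w2.npz",T=T,p=p,d=d);print(T.round(3))
c=cv2.resize(p[100:240,165:345,::-1],None,fx=4.2,fy=4.2,interpolation=2)
c=(255*(c/255.)**.7).astype(np.uint8)
cv2.imwrite("pics/w2c.png",c)
```

```text
[[ 9.91000e-01 -1.32000e-01 -0.00000e+00  5.06546e+02]
 [-1.32000e-01 -9.91000e-01 -0.00000e+00  2.55763e+02]
 [ 0.00000e+00  0.00000e+00 -1.00000e+00  1.90556e+02]
 [ 0.00000e+00  0.00000e+00  0.00000e+00  1.00000e+00]]
```

View pics/w2c.png

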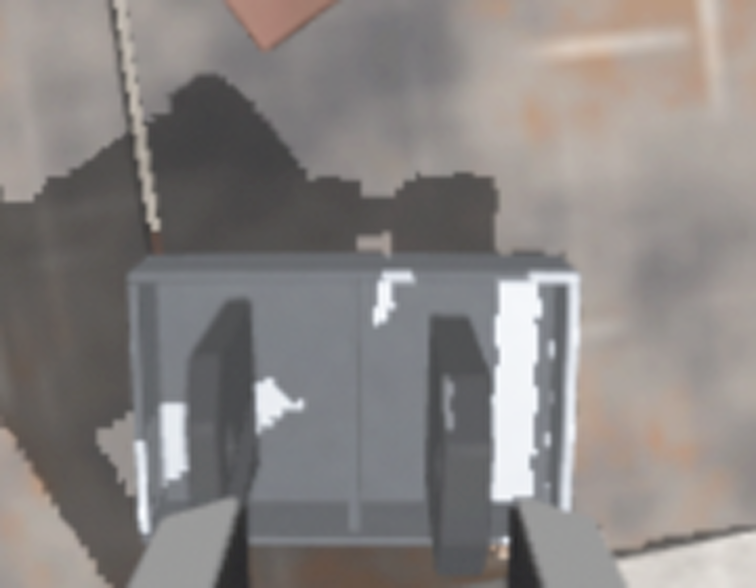

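The mid rib is on the right (top face about 437–490 wide at row 400, about 12 mm). The thin rib is on the left (190–222 at row 400, about 8 mm). The fingers hide their near ends, so I'll back off for a second view.

Scaled: -50 mm / 1000 = -0.05, -25 mm / 1000 = -0.025.

Request:
advance(ticks={"dx": [-0.025,-0.05,-0.05,-0.05],"dy": [0,0,0,0],"dz": [0,0,0,0],"rx": [0,0,0,0],"ry": [0,0,0,0],"rz": [0,0,0,0]})

```text
clock: 3.0
eef_pos: [457.2, 263.0, 191.0]
eef_rot: [-3.141, -0.001, -0.132]
wrist_force: [0.1, -0.1, -0.2]
finger_gap: 39.9
finger_force: 0.0
```

Run:
```python
from h import *
T=tool();p,d=cams.camera("wrist");np.savez("pics/w3.npz",T=T,p=p,d=d);print(T.round(3))
c=cv2.resize(p[130:255,165:345,::-1],None,fx=4.4,fy=4.4,interpolation=2)
c=(255*(c/255.)**.7).astype(np.uint8)
cv2.imwrite("pics/w3c.png",c)
```

```text
[[ 9.91000e-01 -1.32000e-01  1.00000e-03  4.57215e+02]
 [-1.32000e-01 -9.91000e-01  0.00000e+00  2.63048e+02]
 [ 1.00000e-03 -0.00000e+00 -1.00000e+00  1.91030e+02]
 [ 0.00000e+00  0.00000e+00  0.00000e+00  1.00000e+00]]
```

View pics/w3c.png

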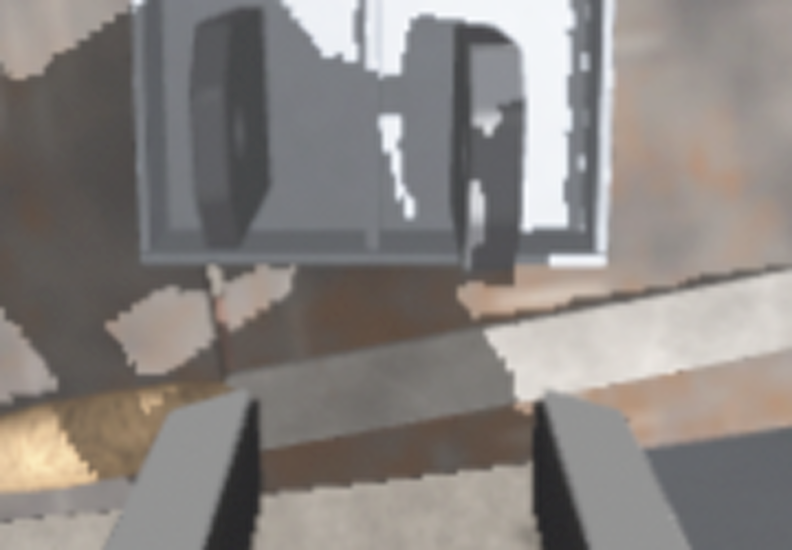

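The third view shows both ribs clear of the fingers: thin at (190–270,10–245), mid at (455–525,25–280). I'll use the depth map for their poses.

Run:
```python
from h import *
def cloud(f):
    z=np.load(f);T=z["T"];d=z["d"].astype(float);i=cams.camera_info("wrist");K=i["K"]
    v,u=np.mgrid[:384,:512];x=(u-K[0,2])/K[0,0];y=(v-K[1,2])/K[0,0];r=np.hypot(x,y)+1e-9
    k=np.tan(r)/r;c=np.stack([x*k*d,y*k*d,d,np.ones_like(d)],-1)
    return (c@(T@i["mount"]).T)[...,:3],d>0
for f in("pics/w2.npz","pics/w3.npz"):
    P,ok=cloud(f)
    for n,cy in(("thin",290),("mid",229)):
        m=ok&(abs(P[...,0]-497)<50)&(abs(P[...,1]-cy)<24)&(P[...,2]>48)&(P[...,2]<100)
        Q=P[m];t=Q[Q[:,2]>90];s=Q[(Q[:,2]<74)]
        print(f,n,len(Q),"zmax",np.percentile(Q[:,2],[50,90,98]).round(1),"top n",len(t),t.mean(0).round(1),"top rect",cv2.minAreaRect(t[:,:2].astype(np.float32)) )
        if len(s)>20:
            c=np.polyfit(s[:,0],s[:,1],1);print("  side yaw",np.arctan(c[0]).round(4),"y at 495",np.polyval(c,495).round(1),"x range",s[:,0].min().round(1),s[:,0].max().round(1),"res",np.std(s[:,1]-np.polyval(c,s[:,0])).round(2))
        print("  x ext",Q[:,0].min().round(1),Q[:,0].max().round(1))
```

```text
pics/w2.npz thin 523 zmax [84.9 94.4 95.2] top n 196 [497.9 297.6  93.6] top rect ((497.3783264160156, 297.880859375), (8.137907981872559, 24.834444046020508), 83.91667938232422)
  side yaw -0.0428 y at 495 294.7 x range 470.4 519.4 res 1.57
  x ext 470.4 519.4
pics/w2.npz mid 752 zmax [90.3 94.5 95.2] top n 387 [481.3 237.2  93.6] top rect ((479.6308288574219, 237.35745239257812), (12.014691352844238, 34.11445999145508), 81.46400451660156)
  side yaw -0.2878 y at 495 237.8 x range 455.5 506.1 res 3.19
  x ext 454.0 506.1
pics/w3.npz thin 667 zmax [87.  94.4 95.3] top n 272 [493.8 297.8  93.5] top rect ((492.620361328125, 298.16680908203125), (8.154780387878418, 33.28703308105469), 82.62866973876953)
  side yaw -0.1079 y at 495 294.3 x range 467.1 519.1 res 0.84
  x ext 467.1 519.2
pics/w3.npz mid 765 zmax [91.3 94.7 95.5] top n 417 [480.2 237.4  93.6] top rect ((479.508544921875, 237.42747497558594), (12.175132751464844, 33.525115966796875), 80.86446380615234)
  side yaw -0.2614 y at 495 238.5 x range 455.8 505.7 res 2.53
  x ext 453.8 505.8
```

Add to h.py:
```python
def cloud(f):
    z=np.load(f);T=z["T"];d=z["d"].astype(float);i=cams.camera_info("wrist");K=i["K"]
    v,u=np.mgrid[:384,:512];x=(u-K[0,2])/K[0,0];y=(v-K[1,2])/K[0,0];r=np.hypot(x,y)+1e-9
    k=np.tan(r)/r;c=np.stack([x*k*d,y*k*d,d,np.ones_like(d)],-1)
    return (c@(T@i["mount"]).T)[...,:3],d>0
```

Run:
```python
from h import *
def rect(Q):
    (cx,cy),(w,h),a=cv2.minAreaRect(Q[:,:2].astype(np.float32))
    if w<h:w,h,a=h,w,a+90
    a=(a+90)%180-90;return np.round([cx,cy,w,h,np.radians(a)],3)
for f in("pics/w2.npz","pics/w3.npz"):
    P,ok=cloud(f)
    for n,cy,x0 in(("thin",298,493),("mid",237,480)):
        for zl in(60,77):
            m=ok&(abs(P[...,0]-x0)<40)&(abs(P[...,1]-cy)<15)&(P[...,2]>zl)&(P[...,2]<100)
            print(f,n,zl,rect(P[m]))
P,ok=cloud("pics/w1.npz");X,Y,Z=P[...,0],P[...,1],P[...,2]
m=ok&(abs(X-535)<40)&(abs(Y+100)<18)&(Z>60)&(Z<115);print("thick",rect(P[m]))
for n,cy in(("thin",44.5),("mid",-31)):
    top=ok&(abs(Z-48.5)<2)&(abs(Y-cy)<30)
    for x0 in(550,542,534,526):
        s=top&(abs(X-x0)<3);y=np.sort(Y[s]);y=y[abs(y-cy)<24];g=np.diff(y);k=g.argmax();print(n,x0,y.min().round(1),y[k].round(1),y[k+1].round(1),y.max().round(1),"gapc",((y[k]+y[k+1])/2).round(2))
    s=top&(abs(Y-cy)<2.5);x=np.sort(X[s]);g=np.diff(x);k=g.argmax();print("  x gap",x[k],x[k+1],x.min(),x.max())
```

```text
pics/w2.npz thin 60 [ 4.96758e+02  2.97869e+02  4.49340e+01  8.26100e+00 -1.03000e-01]
pics/w2.npz thin 77 [ 5.00881e+02  2.97443e+02  3.65100e+01  8.26100e+00 -1.03000e-01]
pics/w2.npz mid 60 [ 4.80066e+02  2.37283e+02  5.18530e+01  1.21880e+01 -1.48000e-01]
pics/w2.npz mid 77 [ 4.79991e+02  2.37308e+02  5.16910e+01  1.21460e+01 -1.47000e-01]
pics/w3.npz thin 60 [ 4.93227e+02  2.98027e+02  5.16720e+01  8.68200e+00 -1.15000e-01]
pics/w3.npz thin 77 [ 4.93293e+02  2.98019e+02  5.15390e+01  8.68200e+00 -1.15000e-01]
pics/w3.npz mid 60 [ 4.79831e+02  2.37358e+02  5.11970e+01  1.21960e+01 -1.58000e-01]
pics/w3.npz mid 77 [ 4.79699e+02  2.37379e+02  5.09300e+01  1.21960e+01 -1.58000e-01]
thick [ 5.28304e+02 -9.94190e+01  6.62710e+01  1.68880e+01 -1.20000e-02]
thin 550 24.9 39.5 48.4 61.7 gapc 43.97
thin 542 25.0 39.6 48.7 61.8 gapc 44.14
thin 534 24.9 38.5 48.2 63.3 gapc 43.38
thin 526 24.9 38.7 48.3 62.6 gapc 43.53
  x gap 507.4868935878911 565.2247438436286 485.74097026354355 586.5741954244131
mid 550 -51.9 -38.5 -24.3 -11.0 gapc -31.39
mid 542 -52.2 -38.7 -24.5 -11.1 gapc -31.6
mid 534 -51.4 -38.9 -23.6 -11.3 gapc -31.26
mid 526 -51.8 -38.1 -23.7 -11.4 gapc -30.92
  x gap 507.60465272686884 565.4287972091639 503.1779796828523 586.118308260141
```

Scaled: 50 mm / 1000 = 0.05, 22.4 mm / 1000 = 0.0224, 0.021 rad / 3.1416 = 0.0067.

Request:
advance(ticks={"dx": [0.026,0.026,0.026,0.026],"dy": [0.0224,0.0224,0.0224,0.0224],"dz": [0,0.04,0.05,0.05],"rx": [0,0,0,0],"ry": [0,0,0,0],"rz": [0.0067,0.0067,0.0067,0.0067]}, finger_gap=40, force=40)

```text
clock: 3.45
eef_pos: [479.3, 237.8, 139.2]
eef_rot: [3.14, 0.003, -0.153]
wrist_force: [-0.4, 0.0, 0.9]
finger_gap: 40.0
finger_force: 0.0
```

Run:
```python
from h import *
s=manip.read_state();print(s["eef_pos"],s["eef_rot"]);T=tool();print((T[:3,:3].T@(np.array([479.9,237.4,40])-T[:3,3])).round(2))
```

```text
[479.25917209 237.78058418 139.18155758] [ 3.13987028e+00  2.92340787e-03 -1.52841943e-01]
[ 0.98  0.11 99.18]
```

Request:
advance(ticks={"dx": [0.0004,0.0004,0.0004,0.0004,0.0004],"dy": [0.0003,0.0003,0.0003,0.0003,0.0003],"dz": [0.04,0.075,0.095,0.1,0.1],"rx": [0,0,0,0,0],"ry": [0,0,0,0,0],"rz": [0,0,0,0,0]})

```text
clock: 3.95
eef_pos: [480.5, 238.3, 41.4]
eef_rot: [-3.141, -0.001, -0.152]
wrist_force: [-0.4, 0.4, 0.1]
finger_gap: 39.9
finger_force: 0.0
```

Request:
advance(ticks={"dx": [0,0,0,0],"dy": [0,0,0,0],"dz": [0,0,0,0],"rx": [0,0,0,0],"ry": [0,0,0,0],"rz": [0,0,0,0]}, finger_gap=5, force=40)

```text
clock: 4.35
eef_pos: [480.2, 238.1, 41.0]
eef_rot: [-3.141, -0.001, -0.152]
wrist_force: [-0.6, 0.5, 6.5]
finger_gap: 11.8
finger_force: 40.1
```

Scaled: -129 mm / 1000 = -0.129, -125 mm / 1000 = -0.125.

Request:
advance(ticks={"dx": [0,0,0,0,0],"dy": [0,0,0,0,0],"dz": [-0.015,-0.05,-0.09,-0.125,-0.129],"rx": [0,0,0,0,0],"ry": [0,0,0,0,0],"rz": [0,0,0,0,0]})

```text
clock: 4.85
eef_pos: [481.3, 238.5, 173.5]
eef_rot: [-3.138, -0.005, -0.152]
wrist_force: [-0.1, 0.1, -3.7]
finger_gap: 12.0
finger_force: 40.0
```

Run:
```python
from h import *
s=manip.read_state();T=tool();print((T[:3,:3].T@(np.array([536.4,-31.3,130])-T[:3,3])).round(2),s["wrist_force"],s["finger_gap"])
```

```text
[ 95.1  258.52  43.2 ] [-0.11160971  0.09920612 -3.69918823] 11.960970357493695
```

Scaled: 215 mm / 1000 = 0.215, 172 mm / 1000 = 0.172, -0.145 rad / 3.1416 = -0.0462.

Request:
advance(ticks={"dx": [0.016,0.032,0.048,0.063,0.079],"dy": [0.043,0.087,0.13,0.172,0.215],"dz": [0,0,0,0,0],"rx": [0,0,0,0,0],"ry": [0,0,0,0,0],"rz": [-0.0095,-0.0191,-0.0286,-0.0382,-0.0462]})

```text
clock: 5.35
eef_pos: [524.8, 11.8, 167.9]
eef_rot: [-3.141, 0.002, -0.006]
wrist_force: [0.3, -0.5, -4.1]
finger_gap: 11.6
finger_force: 40.0
```

Request:
advance(ticks={"dx": [0.0065,0.009,0.009,0.009,0.009],"dy": [0.043,0.046,0.046,0.046,0.046],"dz": [0,0,0.02,0.03,0.03],"rx": [0,0,0,0,0],"ry": [0,0,0,0,0],"rz": [0,0,0,0,0]})

```text
clock: 5.85
eef_pos: [533.0, -31.9, 137.2]
eef_rot: [-3.141, 0.004, -0.007]
wrist_force: [-0.1, -0.4, -3.2]
finger_gap: 11.8
finger_force: 40.0
```

Run:
```python
from h import *
s=manip.read_state();T=tool();print((T[:3,:3].T@(np.array([536.4,-31.3,130])-T[:3,3])).round(2),s["wrist_force"],s["eef_rot"])
```

```text
[ 3.47 -0.66  7.15] [-0.06863985 -0.41410591 -3.18531691] [-3.14102021  0.00422824 -0.00667513]
```

Scaled: 37 mm / 1000 = 0.037, 30 mm / 1000 = 0.03.

Request:
advance(ticks={"dx": [0.003,0.003,0.003,0.003,0.003],"dy": [-0.0004,-0.0004,-0.0004,-0.0004,-0.0004],"dz": [0.015,0.03,0.037,0.037,0.037],"rx": [0,0,0,0,0],"ry": [0,0,0,0,0],"rz": [0,0,0,0,0]})

```text
clock: 6.35
eef_pos: [537.4, -32.1, 102.8]
eef_rot: [3.142, -0.001, -0.007]
wrist_force: [-0.4, 0.1, -3.5]
finger_gap: 11.4
finger_force: 40.0
```

Run:
```python
from h import *
s=manip.read_state();T=tool();print((T[:3,:3].T@(np.array([536.4,-31.3,90])-T[:3,3])).round(2),s["wrist_force"],s["eef_rot"])
T=tool();p,d=cams.camera("wrist");np.savez("pics/w4.npz",T=T,p=p,d=d)
c=cv2.resize(p[90:290,150:360,::-1],None,fx=3,fy=3,interpolation=2)
cv2.imwrite("pics/w4c.png",(255*(c/255.)**.55).astype(np.uint8))
P,ok=cloud("pics/w4.npz");X,Y,Z=[P[...,k] for k in range(3)]
u,v=np.meshgrid(range(512),range(384))
for z0 in(60,70,80):
    m=ok&(abs(Z-z0)<4)&(abs(Y+31)<14)&(abs(X-536)<40)
    if m.sum():print(z0,m.sum(),X[m].min(),X[m].max(),Y[m].min(),Y[m].max(),u[m].mean(),v[m].mean())
```

```text
[-1.04 -0.76 12.83] [-0.43129477  0.09805122 -3.51439499] [ 3.14154575e+00 -5.26539474e-04 -7.04212461e-03]
70 36 562.2901581686053 562.9162690544058 -38.5443987547907 -27.46007306095431 254.25 182.72222222222223
80 40 561.9385566816369 563.0008533713935 -38.98891484804811 -27.088791390743733 253.85 185.875
```

View pics/w4c.png

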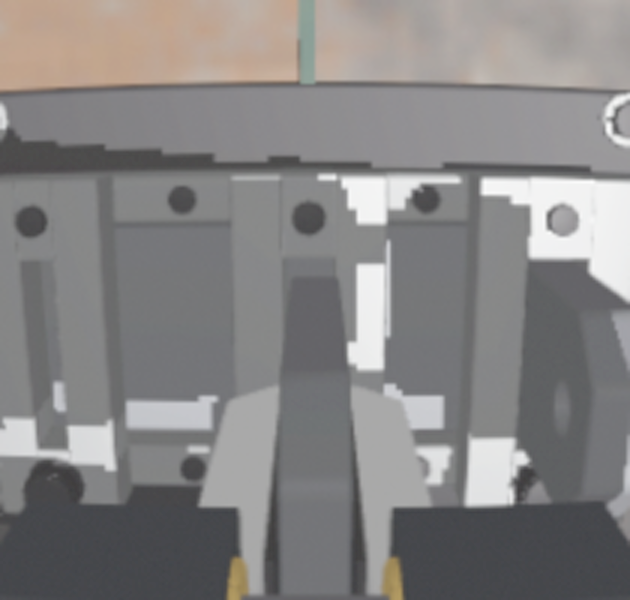

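The crop shows the rib's lower front edge at (290–340,277) over the mid slot at (283–338,258). It needs about 1.3 mm towards +y, and the yaw is parallel.

Scaled: 12 mm / 1000 = 0.012, -1.3 mm / 1000 = -0.0013.

Request:
advance(ticks={"dx": [0,0,0,0],"dy": [-0.0013,-0.0013,-0.0013,-0.0013],"dz": [0.004,0.009,0.012,0.012],"rx": [0,0,0,0],"ry": [0,0,0,0],"rz": [0,0,0,0]})

```text
clock: 6.8
eef_pos: [536.9, -30.8, 89.9]
eef_rot: [-3.141, 0.001, -0.007]
wrist_force: [-0.6, 0.2, -3.7]
finger_gap: 12.1
finger_force: 40.0
```

Request:
advance(ticks={"dx": [0,0,0,0],"dy": [0,0,0,0],"dz": [0.001,0.002,0.003,0.003],"rx": [0,0,0,0],"ry": [0,0,0,0],"rz": [0,0,0,0]})

```text
clock: 7.2
eef_pos: [537.1, -30.9, 87.3]
eef_rot: [-3.142, 0.0, -0.007]
wrist_force: [0.3, -0.0, -3.3]
finger_gap: 12.0
finger_force: 40.0
```

Scaled: 2 mm / 1000 = 0.002, 1.4 mm / 1000 = 0.0014.

Request:
advance(ticks={"dx": [0,0,0,0],"dy": [0,0,0,0],"dz": [0.0007,0.0014,0.002,0.002],"rx": [0,0,0,0],"ry": [0,0,0,0],"rz": [0,0,0,0]})

```text
clock: 7.6
eef_pos: [537.1, -30.9, 85.4]
eef_rot: [-3.142, 0.0, -0.007]
wrist_force: [-0.3, 0.3, -3.7]
finger_gap: 11.6
finger_force: 40.0
```

Scaled: 2 mm / 1000 = 0.002, 1.4 mm / 1000 = 0.0014.

Request:
advance(ticks={"dx": [0,0,0,0],"dy": [0,0,0,0],"dz": [0.0007,0.0014,0.002,0.002],"rx": [0,0,0,0],"ry": [0,0,0,0],"rz": [0,0,0,0]})

```text
clock: 8.0
eef_pos: [537.1, -30.9, 83.3]
eef_rot: [-3.142, 0.0, -0.007]
wrist_force: [0.4, 0.9, -4.4]
finger_gap: 12.2
finger_force: 40.0
```

Scaled: 2 mm / 1000 = 0.002, 1.4 mm / 1000 = 0.0014.

Request:
advance(ticks={"dx": [0,0,0,0],"dy": [0,0,0,0],"dz": [0.0007,0.0014,0.002,0.002],"rx": [0,0,0,0],"ry": [0,0,0,0],"rz": [0,0,0,0]})

```text
clock: 8.4
eef_pos: [537.1, -30.9, 81.4]
eef_rot: [-3.142, 0.0, -0.007]
wrist_force: [-0.3, -0.4, -3.7]
finger_gap: 11.4
finger_force: 40.0
```

The rib is inside the slot with no force, so I'll keep going down.

Scaled: 5 mm / 1000 = 0.005, 4 mm / 1000 = 0.004.

Request:
advance(ticks={"dx": [0,0,0,0,0],"dy": [0,0,0,0,0],"dz": [0.001,0.002,0.003,0.004,0.005],"rx": [0,0,0,0,0],"ry": [0,0,0,0,0],"rz": [0,0,0,0,0]})

```text
clock: 8.9
eef_pos: [537.1, -30.9, 76.3]
eef_rot: [3.142, 0.0, -0.007]
wrist_force: [0.1, 0.3, -3.4]
finger_gap: 12.3
finger_force: 40.0
```

Scaled: 5 mm / 1000 = 0.005, 4 mm / 1000 = 0.004.

Request:
advance(ticks={"dx": [0,0,0,0,0],"dy": [0,0,0,0,0],"dz": [0.001,0.002,0.003,0.004,0.005],"rx": [0,0,0,0,0],"ry": [0,0,0,0,0],"rz": [0,0,0,0,0]})

```text
clock: 9.4
eef_pos: [537.2, -30.9, 71.4]
eef_rot: [-3.142, -0.0, -0.007]
wrist_force: [-0.0, -1.2, -3.7]
finger_gap: 11.7
finger_force: 40.0
```

Scaled: 5 mm / 1000 = 0.005, 4 mm / 1000 = 0.004.

Request:
advance(ticks={"dx": [0,0,0,0,0],"dy": [0,0,0,0,0],"dz": [0.001,0.002,0.003,0.004,0.005],"rx": [0,0,0,0,0],"ry": [0,0,0,0,0],"rz": [0,0,0,0,0]})

```text
clock: 9.9
eef_pos: [537.2, -30.9, 66.4]
eef_rot: [3.142, -0.0, -0.007]
wrist_force: [0.2, 0.2, -3.4]
finger_gap: 11.7
finger_force: 40.0
```

Scaled: 4 mm / 1000 = 0.004, 3 mm / 1000 = 0.003.

Request:
advance(ticks={"dx": [0,0,0,0,0],"dy": [0,0,0,0,0],"dz": [0.001,0.002,0.003,0.004,0.004],"rx": [0,0,0,0,0],"ry": [0,0,0,0,0],"rz": [0,0,0,0,0]})

```text
clock: 10.4
eef_pos: [537.1, -30.8, 62.3]
eef_rot: [-3.142, 0.0, -0.007]
wrist_force: [0.3, -0.3, -3.7]
finger_gap: 11.9
finger_force: 40.0
```

Bottom is expected at about 58, so I'll take finer steps now.

Scaled: 2.4 mm / 1000 = 0.0024, 1.8 mm / 1000 = 0.0018.

Request:
advance(ticks={"dx": [0,0,0,0,0],"dy": [0,0,0,0,0],"dz": [0.0006,0.0012,0.0018,0.0024,0.0024],"rx": [0,0,0,0,0],"ry": [0,0,0,0,0],"rz": [0,0,0,0,0]})

```text
clock: 10.9
eef_pos: [537.1, -30.9, 60.0]
eef_rot: [-3.142, 0.0, -0.007]
wrist_force: [0.0, -0.1, -3.4]
finger_gap: 12.0
finger_force: 40.0
```

Scaled: 1.5 mm / 1000 = 0.0015, 1 mm / 1000 = 0.001.

Request:
advance(ticks={"dx": [0,0,0,0],"dy": [0,0,0,0],"dz": [0.0005,0.001,0.0015,0.0015],"rx": [0,0,0,0],"ry": [0,0,0,0],"rz": [0,0,0,0]})

```text
clock: 11.3
eef_pos: [537.1, -30.8, 58.5]
eef_rot: [-3.142, 0.0, -0.007]
wrist_force: [-0.7, 0.3, -3.2]
finger_gap: 11.8
finger_force: 40.0
```

Scaled: 0.6 mm / 1000 = 0.0006, 0.3 mm / 1000 = 0.0003.

Request:
advance(ticks={"dx": [0,0,0],"dy": [0,0,0],"dz": [0.0003,0.0006,0.0006],"rx": [0,0,0],"ry": [0,0,0],"rz": [0,0,0]})

```text
clock: 11.6
eef_pos: [537.2, -30.9, 58.1]
eef_rot: [3.142, -0.0, -0.007]
wrist_force: [-0.7, -0.4, -1.6]
finger_gap: 11.9
finger_force: 40.0
```

Scaled: 0.3 mm / 1000 = 0.0003.

Request:
advance(ticks={"dx": [0,0],"dy": [0,0],"dz": [0.0003,0.0003],"rx": [0,0],"ry": [0,0],"rz": [0,0]})

```text
clock: 11.8
eef_pos: [537.2, -30.9, 58.1]
eef_rot: [3.142, -0.0, -0.007]
wrist_force: [-3.7, 1.4, 5.6]
finger_gap: 11.8
finger_force: 40.0
```

Seated on the bar: +9 N at the expected height. Release and lift.

Request:
advance(ticks={"dx": [0,0,0],"dy": [0,0,0],"dz": [0,0,0],"rx": [0,0,0],"ry": [0,0,0],"rz": [0,0,0]}, finger_gap=36)

```text
clock: 12.1
eef_pos: [537.3, -30.9, 57.7]
eef_rot: [3.142, -0.0, -0.007]
wrist_force: [-0.3, -0.8, 0.2]
finger_gap: 32.3
finger_force: 0.0
```

Request:
advance(ticks={"dx": [0,0,0,0,0],"dy": [0,0,0,0,0],"dz": [-0.02,-0.065,-0.11,-0.132,-0.132],"rx": [0,0,0,0,0],"ry": [0,0,0,0,0],"rz": [0,0,0,0,0]})

```text
clock: 12.6
eef_pos: [538.4, -31.0, 193.0]
eef_rot: [3.141, -0.006, -0.007]
wrist_force: [-0.6, -0.3, -0.9]
finger_gap: 36.0
finger_force: 0.0
```

Run:
```python
from h import *
T=tool();p,d=cams.camera("wrist");np.savez("pics/w5.npz",T=T,p=p,d=d)
P,ok=cloud("pics/w5.npz");X,Y,Z=[P[...,k] for k in range(3)]
m=ok&(abs(X-536)<32)&(abs(Y+31)<12)&(Z>60)&(Z<120);print(m.sum(),np.percentile(Z[m],[50,90,98]),X[m].min(),X[m].max(),cv2.minAreaRect(P[m][:,:2].astype(np.float32)))
c=cv2.resize(p[80:290,130:370,::-1],None,fx=2.7,fy=2.7,interpolation=2)
cv2.imwrite("pics/w5c.png",(255*(c/255.)**.55).astype(np.uint8))
print((T[:3,:3].T@(np.array([493.2,298.0,190])-T[:3,3])).round(2))
```

```text
740 [109.43190689 111.71536652 112.2113571 ] 511.4516952041693 562.7905190338006 ((537.1485595703125, -31.529552459716797), (11.916935920715332, 51.253971099853516), 89.30999755859375)
[ -47.61 -328.69    2.49]
```

View pics/w5c.png

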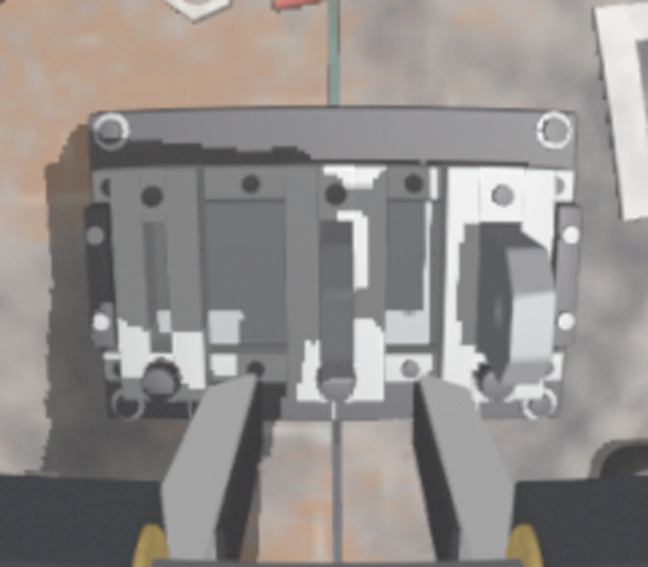

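The mid rib stands home in its slot at (335,300), upright, with its top at 110 mm. Now the thin rib.

Scaled: -240 mm / 1000 = -0.24, -192 mm / 1000 = -0.192, 0.106 rad / 3.1416 = 0.0337.

Request:
advance(ticks={"dx": [-0.007,-0.014,-0.021,-0.028,-0.035],"dy": [-0.048,-0.096,-0.144,-0.192,-0.24],"dz": [0,0,0,0,0],"rx": [0,0,0,0,0],"ry": [0,0,0,0,0],"rz": [0.0064,0.0127,0.0191,0.0255,0.0337]})

```text
clock: 13.15
eef_pos: [502.8, 211.1, 187.8]
eef_rot: [3.141, 0.002, -0.114]
wrist_force: [0.4, -0.5, -1.2]
finger_gap: 35.7
finger_force: 0.0
```

Request:
advance(ticks={"dx": [-0.002,-0.005,-0.005,-0.005,-0.005],"dy": [-0.045,-0.088,-0.088,-0.088,-0.088],"dz": [0,0,0.02,0.04,0.04],"rx": [0,0,0,0,0],"ry": [0,0,0,0,0],"rz": [0,0,0,0,0]})

```text
clock: 13.65
eef_pos: [507.1, 296.8, 145.2]
eef_rot: [3.138, 0.006, -0.113]
wrist_force: [-0.6, -0.4, -0.1]
finger_gap: 36.0
finger_force: 0.0
```

```bash
python3 - <<'E'
from h import *
T=tool();print((T[:3,:3].T@(np.array([493.2,298.0,41])-T[:3,3])).round(2))
E
```

```text
[-1.3330e+01 -2.0000e-02  1.0429e+02]
```

Scaled: 20 mm / 1000 = 0.02, -13.3 mm / 1000 = -0.0133.

Request:
advance(ticks={"dx": [-0.0133,-0.0133,-0.0133,-0.0133],"dy": [0,0,0,0],"dz": [0.01,0.02,0.02,0.02],"rx": [0,0,0,0],"ry": [0,0,0,0],"rz": [0,0,0,0]})

```text
clock: 14.05
eef_pos: [496.1, 298.7, 129.8]
eef_rot: [3.142, -0.0, -0.113]
wrist_force: [0.3, 0.3, 1.5]
finger_gap: 35.9
finger_force: 0.0
```

```bash
python3 - <<'E'
from h import *
T=tool();print((T[:3,:3].T@(np.array([493.2,298.0,41])-T[:3,3])).round(2))
E
```

```text
[-2.77  1.   88.83]
```

Scaled: 89 mm / 1000 = 0.089, 85 mm / 1000 = 0.085.

Request:
advance(ticks={"dx": [-0.0025,-0.0025,-0.0025,-0.0025,-0.0025],"dy": [0.0008,0.0008,0.0008,0.0008,0.0008],"dz": [0.03,0.065,0.085,0.089,0.089],"rx": [0,0,0,0,0],"ry": [0,0,0,0,0],"rz": [0,0,0,0,0]})

```text
clock: 14.55
eef_pos: [493.5, 298.4, 41.1]
eef_rot: [-3.142, -0.0, -0.113]
wrist_force: [0.6, -0.3, -0.7]
finger_gap: 36.1
finger_force: 0.0
```

Request:
advance(ticks={"dx": [0,0,0,0],"dy": [0,0,0,0],"dz": [0,0,0,0],"rx": [0,0,0,0],"ry": [0,0,0,0],"rz": [0,0,0,0]}, finger_gap=3, force=40)

```text
clock: 14.95
eef_pos: [493.3, 298.5, 41.2]
eef_rot: [-3.141, -0.001, -0.113]
wrist_force: [-1.3, -3.8, 3.5]
finger_gap: 7.2
finger_force: 40.1
```

The manual's scale: shifts go in shares of 1000 mm and turns go in shares of pi rad. Converting my numbers, -129 mm / 1000 = -0.129, -125 mm / 1000 = -0.125.

Request:
advance(ticks={"dx": [0,0,0,0,0],"dy": [0,0,0,0,0],"dz": [-0.015,-0.05,-0.09,-0.125,-0.129],"rx": [0,0,0,0,0],"ry": [0,0,0,0,0],"rz": [0,0,0,0,0]})

```text
clock: 15.45
eef_pos: [494.4, 299.1, 175.2]
eef_rot: [-3.137, -0.006, -0.113]
wrist_force: [1.1, -0.5, -2.0]
finger_gap: 7.7
finger_force: 40.0
```

Run:
```python
from h import *
s=manip.read_state();T=tool();print((T[:3,:3].T@(np.array([536.8,43.8,130])-T[:3,3])).round(2),s["wrist_force"],s["finger_gap"])
```

```text
[ 70.62 249.08  44.63] [ 1.07047493 -0.48464237 -1.96997809] 7.746961758762773
```

Scaled: 230 mm / 1000 = 0.23, 184 mm / 1000 = 0.184, -0.106 rad / 3.1416 = -0.0337.

Request:
advance(ticks={"dx": [0.013,0.026,0.039,0.052,0.065],"dy": [0.046,0.092,0.138,0.184,0.23],"dz": [0,0,0,0,0],"rx": [0,0,0,0,0],"ry": [0,0,0,0,0],"rz": [-0.0064,-0.0127,-0.0191,-0.0255,-0.0337]})

```text
clock: 15.95
eef_pos: [531.2, 60.6, 169.2]
eef_rot: [3.142, 0.001, -0.006]
wrist_force: [0.8, 0.7, -2.5]
finger_gap: 7.8
finger_force: 40.0
```

Request:
advance(ticks={"dx": [0.003,0.003,0.003,0.003,0.003],"dy": [0.019,0.019,0.019,0.019,0.019],"dz": [0,0.02,0.04,0.04,0.04],"rx": [0,0,0,0,0],"ry": [0,0,0,0,0],"rz": [0,0,0,0,0]})

```text
clock: 16.45
eef_pos: [534.3, 43.6, 129.8]
eef_rot: [3.142, 0.001, -0.007]
wrist_force: [-1.0, -0.2, -1.7]
finger_gap: 7.5
finger_force: 40.0
```

Run:
```python
from h import *
s=manip.read_state();T=tool();print((T[:3,:3].T@(np.array([536.8,43.8,103])-T[:3,3])).round(2),s["wrist_force"],s["eef_rot"])
```

```text
[ 2.48 -0.25 26.81] [-0.96820773 -0.24288119 -1.67239847] [ 3.14155886e+00  8.42545590e-04 -7.02065471e-03]
```

Scaled: 26.5 mm / 1000 = 0.0265, 20 mm / 1000 = 0.02.

Request:
advance(ticks={"dx": [0.0024,0.0024,0.0024,0.0024,0.0024],"dy": [0,0,0,0,0],"dz": [0.01,0.02,0.0265,0.0265,0.0265],"rx": [0,0,0,0,0],"ry": [0,0,0,0,0],"rz": [0,0,0,0,0]})

```text
clock: 16.95
eef_pos: [537.0, 43.5, 103.2]
eef_rot: [3.142, 0.0, -0.007]
wrist_force: [0.0, 0.6, -1.7]
finger_gap: 8.2
finger_force: 40.0
```

Run:
```python
from h import *
s=manip.read_state();print(s["eef_pos"],s["wrist_force"],s["eef_rot"])
T=tool();p,d=cams.camera("wrist");np.savez("pics/w6.npz",T=T,p=p,d=d)
c=cv2.resize(p[150:270,190:320,::-1],None,fx=5,fy=5,interpolation=2)
cv2.imwrite("pics/w6c.png",(255*(c/255.)**.55).astype(np.uint8))
P,ok=cloud("pics/w6.npz");X,Y,Z=[P[...,k] for k in range(3)]
for z0 in(60,70,80):
    m=ok&(abs(Z-z0)<4)&(abs(Y-44)<12)&(abs(X-536)<40)
    if m.sum():print(z0,m.sum(),X[m].min(),X[m].max(),Y[m].min(),Y[m].max())
```

```text
[536.96349092  43.49592045 103.15622495] [ 0.00363133  0.61815743 -1.74907222] [ 3.14158338e+00  1.15279486e-04 -7.11882497e-03]
70 21 561.8433563829122 562.5140783712201 39.18786438328942 46.51061066556609
80 29 561.7297478196879 562.6787491219634 38.64919315092532 46.4480373981969
```

View pics/w6c.png

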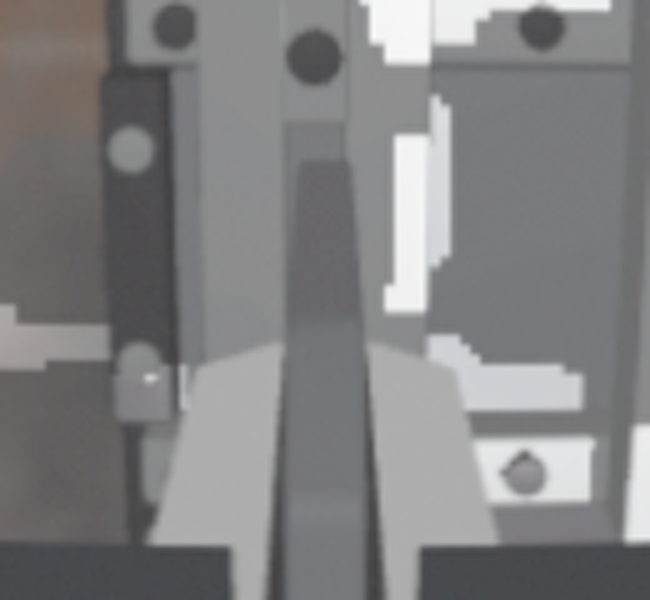

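The crop shows the rib's lower front edge at 297–352 (row 160) and the slot at 284–345 (row 125), so it goes 1.6 mm towards +y.

Scaled: 12 mm / 1000 = 0.012, -1.6 mm / 1000 = -0.0016.

Request:
advance(ticks={"dx": [0.0003,0.0003,0.0003,0.0003],"dy": [-0.0016,-0.0016,-0.0016,-0.0016],"dz": [0.004,0.009,0.012,0.012],"rx": [0,0,0,0],"ry": [0,0,0,0],"rz": [0,0,0,0]})

```text
clock: 17.4
eef_pos: [537.0, 45.1, 90.6]
eef_rot: [3.142, 0.001, -0.007]
wrist_force: [-0.6, 0.1, -2.5]
finger_gap: 7.9
finger_force: 40.0
```

Request:
advance(ticks={"dx": [0,0,0,0],"dy": [0,0,0,0],"dz": [0.001,0.002,0.003,0.003],"rx": [0,0,0,0],"ry": [0,0,0,0],"rz": [0,0,0,0]})

```text
clock: 17.8
eef_pos: [537.2, 45.0, 88.1]
eef_rot: [-3.142, 0.0, -0.007]
wrist_force: [0.6, 0.1, -2.4]
finger_gap: 8.0
finger_force: 40.0
```

Scaled: 2 mm / 1000 = 0.002, 1.4 mm / 1000 = 0.0014.

Request:
advance(ticks={"dx": [0,0,0,0],"dy": [0,0,0,0],"dz": [0.0007,0.0014,0.002,0.002],"rx": [0,0,0,0],"ry": [0,0,0,0],"rz": [0,0,0,0]})

```text
clock: 18.2
eef_pos: [537.2, 45.1, 86.1]
eef_rot: [-3.142, 0.0, -0.007]
wrist_force: [-0.2, 0.8, -1.7]
finger_gap: 7.9
finger_force: 40.0
```

Scaled: 1.5 mm / 1000 = 0.0015, 1 mm / 1000 = 0.001.

Request:
advance(ticks={"dx": [0,0,0,0],"dy": [0,0,0,0],"dz": [0.0005,0.001,0.0015,0.0015],"rx": [0,0,0,0],"ry": [0,0,0,0],"rz": [0,0,0,0]})

```text
clock: 18.6
eef_pos: [537.2, 45.1, 84.6]
eef_rot: [-3.142, 0.0, -0.007]
wrist_force: [0.4, -0.6, -1.9]
finger_gap: 7.7
finger_force: 40.0
```

Scaled: 3 mm / 1000 = 0.003, 2.4 mm / 1000 = 0.0024.

Request:
advance(ticks={"dx": [0,0,0,0,0],"dy": [0,0,0,0,0],"dz": [0.0006,0.0012,0.0018,0.0024,0.003],"rx": [0,0,0,0,0],"ry": [0,0,0,0,0],"rz": [0,0,0,0,0]})

```text
clock: 19.1
eef_pos: [537.2, 45.0, 81.6]
eef_rot: [-3.142, 0.0, -0.007]
wrist_force: [0.5, -0.0, -2.4]
finger_gap: 7.7
finger_force: 40.0
```

Scaled: 5 mm / 1000 = 0.005, 4 mm / 1000 = 0.004.

Request:
advance(ticks={"dx": [0,0,0,0,0],"dy": [0,0,0,0,0],"dz": [0.001,0.002,0.003,0.004,0.005],"rx": [0,0,0,0,0],"ry": [0,0,0,0,0],"rz": [0,0,0,0,0]})

```text
clock: 19.6
eef_pos: [537.2, 45.1, 76.5]
eef_rot: [-3.142, 0.0, -0.007]
wrist_force: [-0.0, -0.8, -2.5]
finger_gap: 8.1
finger_force: 40.0
```

Scaled: 5 mm / 1000 = 0.005, 4 mm / 1000 = 0.004.

Request:
advance(ticks={"dx": [0,0,0,0,0],"dy": [0,0,0,0,0],"dz": [0.001,0.002,0.003,0.004,0.005],"rx": [0,0,0,0,0],"ry": [0,0,0,0,0],"rz": [0,0,0,0,0]})

```text
clock: 20.1
eef_pos: [537.2, 45.1, 71.6]
eef_rot: [3.142, 0.0, -0.007]
wrist_force: [-1.0, 0.3, -2.5]
finger_gap: 7.8
finger_force: 40.0
```

Scaled: 5 mm / 1000 = 0.005, 4 mm / 1000 = 0.004.

Request:
advance(ticks={"dx": [0,0,0,0,0],"dy": [0,0,0,0,0],"dz": [0.001,0.002,0.003,0.004,0.005],"rx": [0,0,0,0,0],"ry": [0,0,0,0,0],"rz": [0,0,0,0,0]})

```text
clock: 20.6
eef_pos: [537.2, 45.1, 66.6]
eef_rot: [-3.142, -0.0, -0.007]
wrist_force: [0.1, 0.5, -2.7]
finger_gap: 7.9
finger_force: 40.0
```

Scaled: 5 mm / 1000 = 0.005, 4 mm / 1000 = 0.004.

Request:
advance(ticks={"dx": [0,0,0,0,0],"dy": [0,0,0,0,0],"dz": [0.001,0.002,0.003,0.004,0.005],"rx": [0,0,0,0,0],"ry": [0,0,0,0,0],"rz": [0,0,0,0,0]})

```text
clock: 21.1
eef_pos: [537.2, 45.1, 61.6]
eef_rot: [3.142, 0.0, -0.007]
wrist_force: [0.3, 0.3, -2.1]
finger_gap: 7.9
finger_force: 40.0
```

Scaled: 1.8 mm / 1000 = 0.0018, 1.2 mm / 1000 = 0.0012.

Request:
advance(ticks={"dx": [0,0,0,0],"dy": [0,0,0,0],"dz": [0.0006,0.0012,0.0018,0.0018],"rx": [0,0,0,0],"ry": [0,0,0,0],"rz": [0,0,0,0]})

```text
clock: 21.5
eef_pos: [537.2, 45.1, 59.8]
eef_rot: [-3.142, 0.0, -0.007]
wrist_force: [-0.4, 0.4, -3.1]
finger_gap: 7.7
finger_force: 40.0
```

Scaled: 1 mm / 1000 = 0.001, 0.5 mm / 1000 = 0.0005.

Request:
advance(ticks={"dx": [0,0,0],"dy": [0,0,0],"dz": [0.0005,0.001,0.001],"rx": [0,0,0],"ry": [0,0,0],"rz": [0,0,0]})

```text
clock: 21.8
eef_pos: [537.2, 45.1, 58.8]
eef_rot: [-3.142, 0.0, -0.007]
wrist_force: [-0.4, 0.0, -2.8]
finger_gap: 7.8
finger_force: 40.0
```

Scaled: 0.5 mm / 1000 = 0.0005, 0.3 mm / 1000 = 0.0003.

Request:
advance(ticks={"dx": [0,0,0],"dy": [0,0,0],"dz": [0.0003,0.0005,0.0005],"rx": [0,0,0],"ry": [0,0,0],"rz": [0,0,0]})

```text
clock: 22.1
eef_pos: [537.3, 45.1, 58.3]
eef_rot: [3.142, -0.0, -0.007]
wrist_force: [0.8, -0.1, -2.3]
finger_gap: 7.5
finger_force: 40.0
```

Scaled: 0.3 mm / 1000 = 0.0003.

Request:
advance(ticks={"dx": [0,0],"dy": [0,0],"dz": [0.0003,0.0003],"rx": [0,0],"ry": [0,0],"rz": [0,0]})

```text
clock: 22.3
eef_pos: [537.3, 45.1, 58.2]
eef_rot: [-3.142, -0.0, -0.007]
wrist_force: [-1.1, 0.5, 2.1]
finger_gap: 8.0
finger_force: 40.0
```

Contact on the bar (+4.5 N). Release, lift and check.

Request:
advance(ticks={"dx": [0,0,0],"dy": [0,0,0],"dz": [0,0,0],"rx": [0,0,0],"ry": [0,0,0],"rz": [0,0,0]}, finger_gap=32)

```text
clock: 22.6
eef_pos: [537.3, 45.0, 58.1]
eef_rot: [3.142, -0.0, -0.007]
wrist_force: [0.9, -0.5, -0.4]
finger_gap: 28.6
finger_force: 0.0
```

Request:
advance(ticks={"dx": [0,0,0,0,0],"dy": [0,0,0,0,0],"dz": [-0.02,-0.065,-0.11,-0.132,-0.132],"rx": [0,0,0,0,0],"ry": [0,0,0,0,0],"rz": [0,0,0,0,0]})

```text
clock: 23.1
eef_pos: [538.5, 45.1, 193.5]
eef_rot: [-3.141, -0.006, -0.007]
wrist_force: [0.1, 0.3, -0.7]
finger_gap: 32.1
finger_force: 0.0
```

Request:
advance(ticks={"dx": [0,0],"dy": [0,0],"dz": [0,0],"rx": [0,0],"ry": [0,0],"rz": [0,0]})

```text
clock: 23.3
eef_pos: [536.7, 45.0, 188.5]
eef_rot: [3.142, 0.002, -0.007]
wrist_force: [0.1, -0.2, -0.2]
finger_gap: 32.1
finger_force: 0.0
```

Run:
```python
from h import *
T=tool();p,d=cams.camera("wrist");np.savez("pics/w7.npz",T=T,p=p,d=d)
P,ok=cloud("pics/w7.npz");X,Y,Z=[P[...,k] for k in range(3)]
for cy in(44,-31):
    m=ok&(abs(X-536)<32)&(abs(Y-cy)<12)&(Z>60)&(Z<120);print(m.sum(),np.percentile(Z[m],[50,90,98]),X[m].min(),X[m].max(),cv2.minAreaRect(P[m][:,:2].astype(np.float32)))
c=cv2.resize(p[80:290,130:370,::-1],None,fx=2.7,fy=2.7,interpolation=2)
cv2.imwrite("pics/w7c.png",(255*(c/255.)**.55).astype(np.uint8))
```

```text
474 [109.27649623 111.66238513 112.3350202 ] 511.56465756701044 563.1493097051134 ((537.3432006835938, 44.4776496887207), (7.581632137298584, 51.58742904663086), 89.3982162475586)
1222 [101.13930646 111.41147197 112.13157603] 510.0603189298227 562.5224443172905 ((536.2869262695312, -31.297243118286133), (12.625495910644531, 52.461551666259766), 89.90428161621094)
```

View pics/w7c.png

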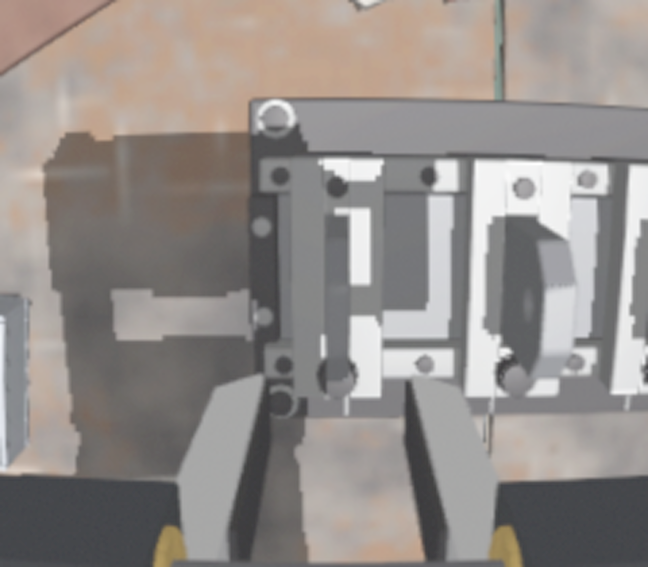

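Both ribs stand in their slots, thin at (337,295) and mid at (540,300), with tops about 110 mm up and aligned with the jig. The gripper is clear.

```bash
python3 -c "
from cell import manip, cams, ticket
print(ticket.sign_off())"
```

```text
the job is handed in; nothing more can be done
None
```

Both loose ribs stand in their slots, down on the flat bar, with light contact felt at the bottom; I never moved the thick rib, and I handed the job in at about 23 s of the 70 s (`sign_off` returned no verdict).

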